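# Draw the oldest carton from under the stack in the feed rack

### The job

Take the oldest chocolate carton, the bottom one of the four, out of the feed rack: tip its nose up over the lip, but not hard up against the gate above it, and draw it straight out from under the other three, which must stay in the rack and settle flat on one another. Lip and gate are set differently each time, so feel your way and force nothing: the cartons dent. Then lay it gently, right way up, on the middle of the chopping board and let go, leaving the other things alone.

Things in the scene. Friction and masses are not known exactly. Their poses are not given: they have to be found in the camera images.
- rack: White metal feed rack, fixed, 86 mm high; chute 168 x 69 mm inside, open on top, floor 16 mm above the worktop. Origin on the worktop under the middle of the chute; z up; its mouth looks along its own -x, the way a carton is drawn. In front of the gate a 34 mm wide tongue carries the floor to x = -127 mm. Steel front frame in one piece: gate and lip. Full stack top: 72 mm above the worktop.
- gate_low (a point): Point on the rack: mid lower edge of the gate (steel plate across the mouth, x = -90 to -87 mm, 82 mm wide, 16 mm high) if the frame is at its lowest: 18 mm above the chute floor. Thumbscrews clamp the frame, gate and lip together, 0 to 8 mm higher; it differs each time and is not measured. A carton raised too far bears on the gate; over 25 N between carton and rack dents it.
- lip_low (a point): Point on the rack: mid top edge of the lip (steel plate at the tongue's end, x = -130 to -127 mm, 34 mm wide) if the frame is at its lowest: 3 mm above the chute floor; really 0 to 8 mm higher, like the gate. The carton's nose, tipped up about its rear bottom edge, must rise above it; it then meets the gate after about 2 mm more (lowest setting) to 4.5 mm more (highest).
- carton_bottom: The oldest carton, under the other three: flat dark brown card box, cream band, 160 mm long (own x) x 60 wide (own y) x 14 high, about 130 g, stiff. Origin: centre of its underside; z up. Lies along the rack's x with its nose (its -x end) 34 mm outside the gate, a few mm short of the lip; nothing stands beside the nose, so grip it there across its width, gripper leaned away from the stack.
- carton_2: The second carton, like the first, lying on it inside the chute. Origin: centre of its underside. It comes down onto the chute floor when the bottom one has gone.
- carton_3: The third carton, like the first, lying on the second. Origin: centre of its underside.
- carton_4: The fourth carton, like the first, lying on the third, top of the stack. Origin: centre of its underside.
- board: Brown wooden chopping board, fixed, 160 mm (own x) x 210 mm (own y) x 14 mm thick, with a handle 75 mm long at its +y end. Origin: under the middle of the rectangular part, on the worktop; its top is at z = 14 mm.
- can_opener: Bottle and can opener with a black handle, 174 x 41 x 20 mm, lying loose on the worktop; leave alone. Origin: centre of its underside.
- teaspoon: Teaspoon with a red handle, 132 x 26 x 11 mm, loose; leave alone. Origin: centre of its underside.
- label_roll: Roll of blank white labels, 92 x 61 x 42 mm, loose; leave alone. Origin: centre of its underside.

How it is judged (in metres and radians):
On the way:
1. the bottom carton is drawn out through the mouth, clear of the lip (x of carton_bottom in the frame of rack below -0.205 m), for 0.1 s.
At the end, for the whole second after the job is handed in: The bottom carton lies still and level (0.05 rad), right way up, on the board, its centre within 35 mm of the middle of the board's rectangle; the other three lie still and level (0.05 rad) in the chute, the second on its floor, the others on it in order (heights within 4 mm) (horizontal distance between carton_bottom and board below 0.035 m and angle between each of carton_bottom, carton_2, carton_3, carton_4's own z axis and vertical below 0.05 rad and height (world z) of carton_bottom between 0.01 and 0.018 m and linear speed of each of carton_bottom, carton_2, carton_3, carton_4 below 0.02 m/s and z of carton_2 in the frame of rack between 0.012 and 0.02 m and x of carton_2 in the frame of rack between -0.02 and 0.02 m and z of carton_3 in the frame of rack between 0.026 and 0.034 m and x of carton_3 in the frame of rack between -0.02 and 0.02 m and z of carton_4 in the frame of rack between 0.04 and 0.048 m and x of carton_4 in the frame of rack between -0.02 and 0.02 m); the robot touches nothing.
It fails at once if the bottom carton is forced against the rack, its lip or gate, with more than 25 N (contact force between carton_bottom and rack above 25 N).
It fails at once if one of the upper cartons is lifted more than 25 mm, tips over 0.45 rad, or leaves the chute (angle between any of carton_2, carton_3, carton_4's own z axis and vertical above 0.45 rad or z of carton_2 in the frame of rack above 0.055 m or x of any of carton_2, carton_3, carton_4 in the frame of rack below -0.025 m or x of any of carton_2, carton_3, carton_4 in the frame of rack above 0.03 m or z of carton_3 in the frame of rack above 0.069 m or z of carton_4 in the frame of rack above 0.083 m).
It fails at once if the robot pushes the rack with more than 25 N (contact force between any of the fingers, the arm and rack above 25 N).
It fails at once if the carton is dropped or pressed onto the board with more than 25 N (contact force between carton_bottom and board above 25 N).
It fails at once if a bystander (opener, teaspoon, label roll) is moved more than 20 mm (distance of any of can_opener, teaspoon, label_roll from where it was at the start of the episode above 0.02 m).
It also fails if it takes over 58 s, if anything falls off the work surface, if the arm or the gripper's body presses on something with over 40 N, if the wrist force passes 120 N, or if a joint passes its speed limit or range.

### The arm

A 6-joint arm with a two-finger parallel gripper is mounted at the origin on a cart in front of the work surface, level with it; the furniture and walls round the work are solid. World frame = base frame: x ahead of the robot, y to its left, z up, the work surface at z = 0. Lengths are in mm, angles in rad, forces in N, time in s.
With the tool pointing down it reaches from about 275 to 750 mm from the base axis. Payload 10.2 kg.
Tool frame: the origin (TCP) lies at the very end of the fingers, on their centre line; the grasp point (between the pads) lies 19 mm behind it; z points along the fingers, y is the line along which they close (so a half turn about z gives the same grasp; the last joint's range is limited). The gripper opens to 88 mm and grips with 3 to 60 N. Pads are 18 mm wide; open, the fingers measure 123 mm over their backs; the gripper's body (75 mm by 187 mm) begins 45 mm behind the grasp point.
Start: joints at [-1.474, 0.313, 1.498, -0, 1.331, -0.223], TCP at [165.035, -498.392, 238.72] pointing down, gripper open.
Joint ranges: [-2.94, 2.94], [-0.97, 2.17], [0.19, 2.56], [-1.23, 4.37], [0.02, 3.11], [-2.88, 2.88]. Speed limits (rad/s): [2.39, 2.39, 3.01, 3.14, 3.14, 3.14].

### API

Orientations are given as a unit quaternion [w, x, y, z].
In Python, from workcell import robot, monitor, imaging, ticket gives the robot as it stands. Calls block until the motion is done:
- robot.move_pose(position, orientation): joint-space move of the TCP to a pose.
- robot.movel(position, vel=150, attitude=None, threshold=None): straight line of the TCP; attitude=None keeps the orientation; vel is the mean speed in mm/s. With threshold (N) it stops when the force on the tool has changed by that much, and returns True; else False.
- robot.movej(angles): joint-space move.
- robot.set_gripper(opening, strength=None): finger opening in mm; strength is the grip in N (None keeps the last); returns when the fingers have stopped.
- robot.dwell(seconds).
- robot.inverse_kinematics(position, orientation): joint angles nearest the present ones, or None.
- monitor.state(): the state.
- imaging.grab_frame(name): name is "side" or "top"; returns a dict with "image" (420x560x3 uint8, red, green, blue), "range_z" (420x560 float32, mm along the optical axis (not along the pixel's ray), 0 where there is no reading), "intrinsics" (3x3 intrinsics, pixels), "pose" (4x4, takes a point from camera to world coordinates). Camera axes: x right, y down, z forward; pixel columns grow to the right and rows downward; lengths in mm; the calibration is good to about 2 mm. A picture is of the moment at which its call begins.
A pose or a line that the arm cannot do raises robot.PlanningError and nothing moves.
- ticket.hand_in(): hands the job in; it is judged then, once.
The state is a dict: "time_s": time; "joints": joint angles; "qd": joint speeds; "joint_torque": joint torques, N m; "position": TCP position; "tool_rot": TCP orientation; "ft_force": force on the tool from outside, world axes, zero at the start; "ft_torque": the same for the moment, N m; "width": finger opening in mm; "grip_force": force on a finger pad.
Only numpy, scipy, OpenCV 4.12 (cv2) and the standard library are available. Lean on these libraries where they do the work, as an engineer would, in place of code of your own. Each camera call takes 0.05 s, during which the arm holds its last target. There are 200 camera calls.

## Working session

There is one attempt and no reset: what is moved stays moved. The work goes in short steps, each a Python script; the robot and the scene stay as the last script left them, time stands still between calls to the robot, and variables do not carry over. Pictures are saved under pics/ and viewed, at most 10 in all, crops included, and the job is handed in when it is done.

```bash
mkdir -p pics; ls; python3 - <<'E'
from workcell import robot, monitor, imaging
import cv2,numpy as np
for n in("top","side"):
    f=imaging.grab_frame(n); cv2.imwrite(f"pics/{n}0.png",f["image"][:,:,::-1]); np.savez(n+"0.npz",**f)
    print(n,f["intrinsics"].tolist(),np.round(f["pose"],3).tolist())
print(monitor.state())
E
```

```text
pics
top [[391.4048047595365, 0.0, 275.24964036164744], [0.0, 391.4048047595365, 216.170502014184], [0.0, 0.0, 1.0]] [[0.021, -0.997, 0.072, 423.398], [-1.0, -0.022, -0.014, -63.519], [0.015, -0.072, -0.997, 986.906], [0.0, 0.0, 0.0, 1.0]]
side [[473.2949191279417, 0.0, 285.8846924131903], [0.0, 473.2949191279417, 207.4033359889768], [0.0, 0.0, 1.0]] [[-0.272, -0.627, 0.73, -198.179], [-0.962, 0.187, -0.198, 95.389], [-0.012, -0.756, -0.654, 689.382], [0.0, 0.0, 0.0, 1.0]]
{'time_s': 0.1, 'joints': array([-1.47442678e+00,  3.13378982e-01,  1.49833938e+00, -3.58616352e-05,
        1.33099930e+00, -2.23401142e-01]), 'qd': array([ 1.18631491e-03, -3.91082511e-04, -8.83831527e-04,  4.17107901e-04,
       -7.67835809e-04,  8.80904227e-05]), 'joint_torque': array([ 2.36420507e-03, -4.02816546e+01, -2.52636302e+01,  6.95998105e-02,
        3.42868420e-02, -4.60901060e-05]), 'position': array([ 164.99136364, -498.17314007,  238.23418654]), 'tool_rot': array([-5.62478035e-04,  9.87244707e-01,  1.59209205e-01,  1.83238216e-05]), 'ft_force': array([-0.14640304, -0.32886078,  0.31150341]), 'ft_torque': array([-0.03741689, -0.05602823, -0.00026951]), 'grip_force': 0.0, 'width': 87.77885630361868}
```

View pics/top0.png

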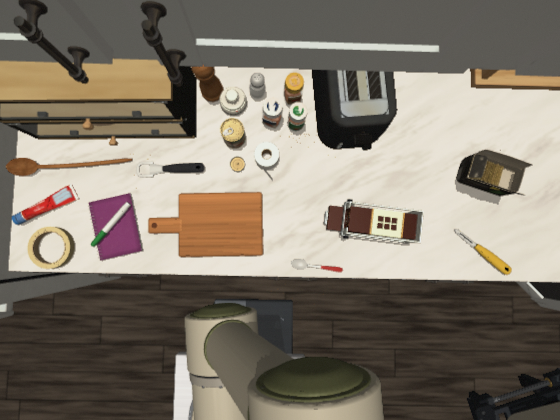

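View pics/side0.png

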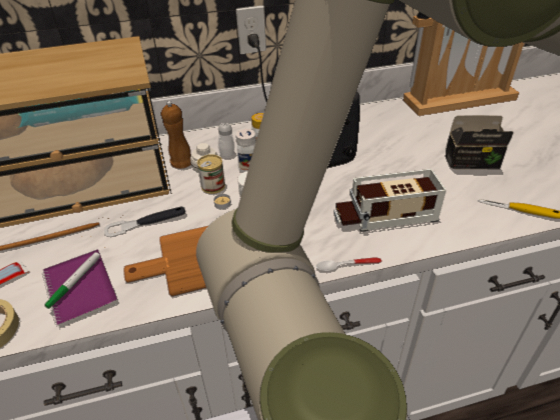

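The top view shows the rack around (375,222), mouth facing left (world +y), with the nose at (330,217). The board is at (221,225), the teaspoon at (317,266) and the opener at (172,168). In the side view the arm hides part of the board. Next I'll measure from the depth data.

```bash
cat > h.py <<'E'
import numpy as np,cv2
def world(f):
    K,T,r=f["intrinsics"],f["pose"],f["range_z"]
    v,u=np.indices(r.shape); P=np.stack([(u-K[0,2])/K[0,0]*r,(v-K[1,2])/K[1,1]*r,r],-1)
    W=P@T[:3,:3].T+T[:3,3]; W[r<=0]=np.nan; return W
def plane(f,uv,z):
    K,T=f["intrinsics"],f["pose"]; d=np.c_[(np.asarray(uv,float)-K[[0,1],[2,2]])/K[0,0],np.ones(len(uv))]@T[:3,:3].T
    return T[:3,3]+d*((z-T[2,3])/d[:,2])[:,None]
E
python3 - <<'E'
from h import *
np.set_printoptions(precision=1,suppress=True,linewidth=220)
f=dict(np.load("top0.npz")); W=world(f); im=f["image"]
hsv=cv2.cvtColor(im,cv2.COLOR_RGB2HSV)
print("table z",np.nanmedian(W[175:190,290:315,2]))
print("z rack rows 198:246 cols 322:426"); print(np.round(W[198:248:2,322:428:3,2]).astype(int))
# board
m=((hsv[...,0]<20)&(hsv[...,1]>120)&(hsv[...,2]>90)).astype(np.uint8); m[:, :140]=0; m[:,285:]=0; m[:180]=0; m[270:]=0
m2=cv2.morphologyEx(m,cv2.MORPH_OPEN,np.ones((25,25)))
c=max(cv2.findContours(m2,0,2)[0],key=cv2.contourArea); b=cv2.boxPoints(cv2.minAreaRect(c)); B=plane(f,b,14); print("board",B,B.mean(0))
crop=cv2.resize(im[190:260,310:440],None,fx=6,fy=6,interpolation=cv2.INTER_NEAREST)
cv2.imwrite("pics/c0.png",crop[:,:,::-1])
E
```

```text
table z 0.7869720797672244
z rack rows 198:246 cols 322:426
[[                   0                   -1                   -1                    4                    0                    3                    0                   -3                    2                   -4
                    -2                    1                    0                    3                   -1                   -1                    0                    0                   -1                    2
                     3                    0                    3                   -1                    0                   -1                    0                    0                    0                   -1
                    -1                    0                    1                   -3                    2                    1]
 [                   1                    2                   -1                    2                   -1                   -3                    2                    0                    0                   55
                    51                    4                   -
[... 17556 characters left out ...]
                 -1                   -2                    1                    2                    3                   -1                    1                    3                    2
                     2                    1                    0                   -2                   -2                    0                    2                    0                    1                    1
                     0                   -1                   -3                    4                    1                    2]]
board [[546.3 164.1  14. ]
 [551.  -40.3  14. ]
 [396.6 -43.9  14. ]
 [392.4 158.1  14. ]] [471.6  59.5  14. ]<stdin>:6: RuntimeWarning: invalid value encountered in cast
```

View pics/c0.png

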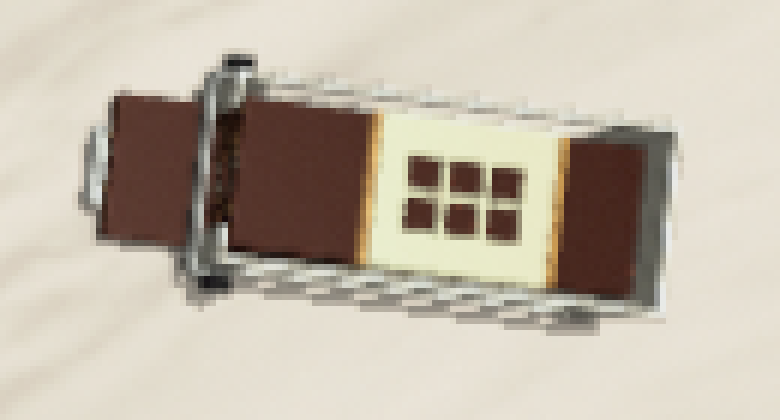

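The crop (6×, origin (310,190)) shows the nose from crop x≈100–205 and y≈95–245. The gate is at x≈205 and the lip plate at x≈92, left of the nose. The top carton spans (240,97) to (640,300).

```bash
python3 - <<'E'
from h import *
np.set_printoptions(precision=2,suppress=True,linewidth=160)
f=dict(np.load("top0.npz")); im=f["image"]; x0,y0,k=310,190,8
c=cv2.resize(im[190:260,310:440],None,fx=k,fy=k,interpolation=cv2.INTER_CUBIC); hsv=cv2.cvtColor(c,cv2.COLOR_RGB2HSV)
brown=((hsv[...,1]>90)&(hsv[...,2]<140)).astype(np.uint8)
W=cv2.resize(world(f)[190:260,310:440,2].astype(np.float32),None,fx=k,fy=k,interpolation=cv2.INTER_NEAREST)
def rect(m,z,s=15):
    m=cv2.morphologyEx(m.astype(np.uint8),cv2.MORPH_OPEN,np.ones((s,s)))
    q=max(cv2.findContours(m,0,1)[0],key=cv2.contourArea); b=cv2.boxPoints(cv2.minAreaRect(q))
    p=(b+.5)/k-.5+[x0,y0]; P=plane(f,p,z)[:,:2]; print(P, [np.linalg.norm(P[i]-P[i-1]).round(1) for i in range(4)],P.mean(0)); 
    for i in(0,1): d=P[i]-P[i-1]; print("ang",np.degrees(np.arctan2(d[1],d[0])))
    return P
n=brown.copy(); n[:,int(195/6*k):]=0; print("nose"); rect(n,30)
yel=((hsv[...,1]>40)).astype(np.uint8); t=((brown|yel)>0); t[:, :int(243/6*k)]=0; t=cv2.morphologyEx(t.astype(np.uint8),cv2.MORPH_CLOSE,np.ones((25,25)));print("carton4"); rect(t,72,41)
# stack edges: yaw from cream band
cr=((hsv[...,1]>25)&(hsv[...,1]<110)&(hsv[...,2]>180)).astype(np.uint8); cr=cv2.morphologyEx(cr,cv2.MORPH_CLOSE,np.ones((61,61)));print("band");rect(cr,72,41)
g=W>78; print("rim"); m=cv2.morphologyEx(g.astype(np.uint8),cv2.MORPH_CLOSE,np.ones((9,9)))
q=np.vstack(cv2.findContours(m,0,1)[0]); b=cv2.boxPoints(cv2.minAreaRect(q)); P=plane(f,(b+.5)/k-.5+[x0,y0],86)[:,:2]; print(P,P.mean(0))
E
```

```text
nose
[[ 464.52 -202.08]
 [ 522.2  -208.13]
 [ 518.89 -243.21]
 [ 461.21 -237.  ]] [np.float64(35.1), np.float64(58.0), np.float64(35.2), np.float64(58.0)] [ 491.71 -222.61]
ang 84.58774281735495
ang -5.990626945523056
carton4
[[ 455.99 -246.19]
 [ 518.94 -252.18]
 [ 514.34 -309.47]
 [ 451.38 -303.19]] [np.float64(57.2), np.float64(63.2), np.float64(57.5), np.float64(63.3)] [ 485.16 -277.76]
ang 85.37512763173609
ang -5.433245591869857
band
[[ 554.62 -263.24]
 [ 562.3  -381.36]
 [ 427.56 -386.58]
 [ 420.27 -269.67]] [np.float64(134.5), np.float64(118.4), np.float64(134.8), np.float64(117.1)] [ 491.19 -325.21]
ang 2.740684098891235
ang -86.28109406639435
rim
[[ 450.91 -236.74]
 [ 527.88 -245.73]
 [ 509.72 -422.85]
 [ 432.76 -412.74]] [ 480.32 -329.52]
```

```bash
cat >> h.py <<'E'
from scipy.spatial.transform import Rotation as R
from workcell import robot, monitor, imaging
YAW=np.radians(84.3); D=np.array([np.cos(YAW),np.sin(YAW),0]); Z=np.array([0,0,1.]); AX=np.cross(D,Z)
N=np.array([493.2,-205.,16.]); LEAN=np.radians(35); BACK=13.; SGN=1
def tool(s=0,al=0,zr=0,up=0,nose=N,d=D,wz=0):
    """TCP pose for the carton drawn by s, nose up al, rear edge raised zr; tool backed off by up along its axis"""
    ax=np.cross(d,Z); zt=-d*np.sin(LEAN)-Z*np.cos(LEAN); yt=SGN*ax; M=R.from_matrix(np.c_[np.cross(yt,zt),yt,zt])
    rear=nose-160*d; r=R.from_rotvec(ax*al); g=nose-BACK*d+Z*8+zt*(19-up)
    p=rear+r.apply(g-rear)+d*s+Z*zr; q=(r*M).as_quat(); return p,np.r_[q[3],q[:3]]
E
cat > dry.py <<'E'
import h; from h import *
np.set_printoptions(precision=2,suppress=True,linewidth=160)
Bc=np.array([471.6,59.5,14.])
for s in(1,-1):
    h.SGN=s
    for a in(dict(up=140),dict(),dict(al=.1),dict(s=70,al=.14),dict(s=172,al=.14,zr=14),dict(nose=Bc+80*D+Z*80),dict(nose=Bc+80*D),dict(nose=Bc+80*D,up=120)):
        p,q=tool(**a); print(s,p,robot.inverse_kinematics(p,q))
E
python3 dry.py
```

```text
1 [ 498.8  -148.88  123.12] [-0.24  0.48  1.72 -0.75  0.99  0.29]
1 [ 490.83 -228.78    8.44] [-0.4   0.68  1.77 -0.95  0.74  0.44]
1 [ 490.83 -228.7    22.06] [-0.44  0.63  1.76 -0.77  0.72  0.24]
1 [ 497.75 -159.4    27.5 ] [-0.32  0.61  1.77 -0.68  0.78  0.27]
1 [507.88 -57.91  41.5 ] [-0.12  0.6   1.73 -0.62  0.9   0.39]
1 [477.17 115.32  86.44] [ 0.27  0.61  1.62 -0.6   1.23  0.67]
1 [477.17 115.32   6.44] [ 0.27  0.74  1.64 -0.64  1.1   0.77]
1 [484.01 183.81 104.73] [ 0.38  0.65  1.47 -0.55  1.36  0.69]
-1 [ 498.8  -148.88  123.12] [-0.24  0.48  1.72 -0.75  0.99 -2.85]
-1 [ 490.83 -228.78    8.44] [-0.4   0.68  1.77 -0.95  0.74 -2.7 ]
-1 [ 490.83 -228.7    22.06] None
-1 [ 497.75 -159.4    27.5 ] [-0.32  0.61  1.77 -0.68  0.78 -2.87]
-1 [507.88 -57.91  41.5 ] [-0.12  0.6   1.73 -0.62  0.9  -2.75]
-1 [477.17 115.32  86.44] [ 0.27  0.61  1.62 -0.6   1.23 -2.47]
-1 [477.17 115.32   6.44] [ 0.27  0.74  1.64 -0.64  1.1  -2.37]
-1 [484.01 183.81 104.73] [ 0.38  0.65  1.47 -0.55  1.36 -2.45]
```

```bash
sed -i 's/radians(35)/radians(25)/; s/g=nose-BACK\*d+Z\*8+zt\*(19-up)/g=nose-BACK*d+Z*5.5-zt*up/' h.py; python3 dry.py | grep ^1; cat > grip.py <<'E'
from h import *
np.set_printoptions(precision=2,suppress=True,linewidth=160)
p,q=tool(up=160); robot.move_pose(p+Z*60,q); 
f=imaging.grab_frame("top"); 
robot.movel(p,vel=150); robot.movel(tool(up=12)[0],vel=120); hit=robot.movel(tool()[0],vel=25,threshold=8)
s=monitor.state(); print(hit,s["time_s"],s["position"],tool()[0],s["ft_force"])
for n in("side","top"): cv2.imwrite(f"pics/{n}1.png",imaging.grab_frame(n)["image"][:,:,::-1])
im=cv2.resize(cv2.imread("pics/side1.png")[140:260,300:460],None,fx=4,fy=4); cv2.imwrite("pics/s1.png",im)
E
python3 grip.py
```

```text
1 [ 497.79 -159.06  148.38] [-0.34  0.4   1.69 -0.51  1.    0.03]
1 [ 491.91 -217.94   21.5 ] [-0.45  0.62  1.76 -0.65  0.72  0.13]
1 [ 491.78 -219.21   36.15] [-0.5   0.58  1.74 -0.47  0.75 -0.06]
1 [ 498.64 -150.48   41.96] [-0.38  0.55  1.76 -0.41  0.79 -0.  ]
1 [508.77 -48.98  55.96] [-0.18  0.54  1.73 -0.39  0.88  0.17]
1 [478.25 126.17  99.5 ] [ 0.22  0.53  1.64 -0.45  1.16  0.55]
1 [478.25 126.17  19.5 ] [ 0.22  0.66  1.68 -0.49  1.01  0.63]
1 [483.29 176.63 128.26] [ 0.31  0.54  1.53 -0.42  1.28  0.57]
False 4.4917 [ 491.9  -217.98   21.44] [ 491.91 -217.94   21.5 ] [ 1.22 -0.06 -0.65]
```

View pics/s1.png

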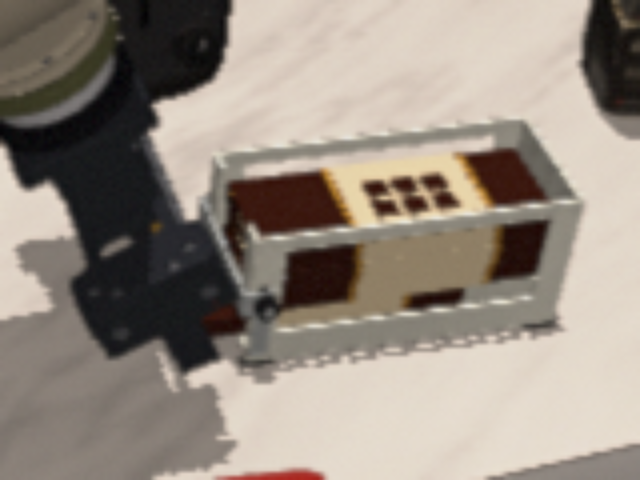

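The gripper straddles the carton's nose, with the near fingertip at crop (195,355), left of the gate post at (262,320), and nothing is touching. Now I'll grip and feel for the gate.

```bash
cat > feel.py <<'E'
from h import *
np.set_printoptions(precision=2,suppress=True,linewidth=160)
robot.set_gripper(55,strength=35); s=monitor.state(); print("grip",s["width"],s["grip_force"],s["ft_force"],s["time_s"])
al=lambda rise: np.arcsin(rise/160)
def go(rise,vel,th=None):
    p,q=tool(al=al(rise)); return robot.movel(p,vel=vel,attitude=q,threshold=th)
def rise():
    s=monitor.state(); r=s["position"][2]-21.5; return r*160/148,s["ft_force"],s["time_s"]
print(go(3,8,8)); robot.dwell(.2); print(rise())
for t in np.arange(4,18,1.):
    h=go(t,6,3.5); r=rise(); print(t,h,*r)
    if h: break
go(r[0]-.7,6); robot.dwell(.1); print("backed",rise())
E
python3 feel.py
```

```text
grip 59.43334419732601 35.00227689743042 [0.78 0.25 0.04] 5.1333
False
(np.float64(2.950673016750663), array([ 0.53,  0.87, -1.9 ]), 5.825)
4.0 False 4.026872941101331 [ 0.38  0.86 -1.11] 6.125
5.0 False 5.017131015766867 [ 1.48  0.69 -2.04] 6.425
6.0 False 5.9854617870042 [ 0.48  1.18 -2.38] 6.725
7.0 False 6.984945008850329 [ 1.57  2.09 -0.92] 7.025
8.0 False 7.972964279286657 [ 1.53  1.77 -1.09] 7.325
9.0 False 8.97769535503878 [ 1.91  0.97 -0.79] 7.625
10.0 False 9.981123379125872 [ 1.91  0.68 -0.7 ] 7.925
11.0 True 10.457618140032539 [ 1.23 -0.27 -1.46] 8.1667
backed (np.float64(9.61120176742492), array([ 0.4 , -0.86, -1.67]), 8.5167)
```

```bash
cat > feel2.py <<'E'
from h import *
np.set_printoptions(precision=2,suppress=True,linewidth=160)
def mean(n=8):
    a=[]
    for i in range(n): robot.dwell(.03); a.append(monitor.state()["ft_force"])
    return np.mean(a,0)
for t in [9.6,10.2,10.7,11.2,11.7,12.2,12.7,13.2,13.7,14.2,14.7,15.2,15.7]:
    p,q=tool(al=np.arcsin(t/160)); h=robot.movel(p,vel=6,attitude=q,threshold=6); m=mean(); s=monitor.state(); print(t,h,(s["position"][2]-21.5)*160/148,m,s["ft_torque"],s["time_s"])
    if t==9.6: m0=m
    if h or m[2]-m0[2]<-4: break
E
python3 feel2.py
```

```text
9.6 False 9.522569029661492 [ 0.67 -1.05 -1.95] [-0.04 -0.25  0.15] 9.0333
10.2 False 10.105328281983653 [ 0.52 -0.83 -1.87] [ 0.01 -0.16  0.04] 9.55
10.7 False 10.604624195128041 [ 0.27 -0.41 -1.47] [ 0.12 -0.13  0.06] 10.0667
11.2 False 10.859806961655316 [ 2.01 -1.44 -7.44] [ 0.24 -0.46  0.23] 10.5833
```

Contact with the gate comes at a rise of about 10.7 mm, which puts the lip near 7.4 mm. I'll back down to 9.1 mm and draw.

```bash
cat > draw.py <<'E'
from h import *
np.set_printoptions(precision=2,suppress=True,linewidth=160)
H=9.1
def st(*a): s=monitor.state(); print(*a,s["position"],s["ft_force"],s["width"],s["time_s"])
p,q=tool(al=np.arcsin(H/160)); robot.movel(p,vel=6,attitude=q); robot.dwell(.1); st("down")
def seg(s,al,zr,vel):
    p,q=tool(s=s,al=al,zr=zr); h=robot.movel(p,vel=vel,attitude=q,threshold=11); st(s,h); 
    if h: raise SystemExit("blocked")
Hp=H*166/160
for s in (6,20,35,50,70): seg(s,np.arctan(Hp/(166-s)),0,20)
a=np.arctan(Hp/96)
for s in (100,130,172): seg(s,a,(s-70)*np.tan(a),40)
cv2.imwrite("pics/side2.png",imaging.grab_frame("side")["image"][:,:,::-1])
E
python3 draw.py
```

```text
down [ 491.88 -218.49   29.97] [-0.1  -0.11 -1.61] 59.41893357258886 11.1583
6 False [ 492.44 -212.37   30.2 ] [-0.62 -0.73 -0.94] 59.841789792678966 11.6083
20 False [ 493.93 -198.45   30.94] [ 0.19  0.07 -0.81] 59.52665067556315 12.4583
35 False [ 495.31 -183.66   31.99] [ 0.21 -1.38 -0.52] 59.098158253259015 13.3583
50 False [ 496.8  -169.24   33.43] [-0.31 -4.71 -1.15] 59.30766635941003 14.25
70 False [ 498.72 -149.23   35.77] [-0.33  1.54 -0.42] 59.59339720870623 15.3917
100 False [ 501.74 -119.42   38.75] [ 0.28  1.85 -1.86] 59.76073732776483 16.2917
130 False [504.69 -89.8   41.73] [ 0.25  0.46 -1.75] 59.09059561622999 17.1917
172 False [508.83 -48.2   45.85] [-0.46 -0.19 -1.46] 59.79433394007859 18.4
```

View pics/side2.png

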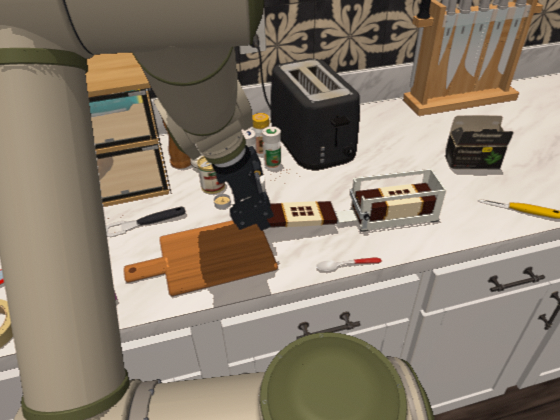

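The carton is out: it spans roughly (265–338, 202–226) in the gripper. The three others lie level in the rack at (397,195). Next I'll carry it over the board and check its attitude there.

```bash
cat > carry.py <<'E'
from h import *
np.set_printoptions(precision=3,suppress=True,linewidth=160)
Bc=np.array([471.6,59.5,14.]); NB=Bc+80*D
s=monitor.state()["position"]; robot.movel(s+Z*40,vel=80)
p,q=tool(nose=NB+Z*50); robot.movel(p,vel=120,attitude=q); robot.dwell(.2)
f=imaging.grab_frame("top"); W=world(f).reshape(-1,3); W=W[~np.isnan(W).any(1)]
c=(W-(NB-80*D)); u=c@D; v=c@AX
m=(u>-90)&(u<35)&(abs(v)<45)&(W[:,2]>40)&(W[:,2]<110); A=np.c_[u[m],v[m],np.ones(m.sum())]
x=np.linalg.lstsq(A,W[m,2],rcond=None)[0]; r=W[m,2]-A@x; k=abs(r)<5; x=np.linalg.lstsq(A[k],W[m,2][k],rcond=None)[0]
print("slopes u,v, z at centre",x,"u range",np.percentile(u[m],[1,99]),"v",np.percentile(v[m],[1,99]),m.sum(),monitor.state()["time_s"])
cv2.imwrite("pics/t3.png",f["image"][130:290,110:330,::-1].repeat(3,0).repeat(3,1))
E
python3 carry.py
```

```text
slopes u,v, z at centre [ 0.017 -0.003 78.383] u range [-81.314  33.98 ] v [-30.535  28.665] 1316 20.9833
```

View pics/t3.png

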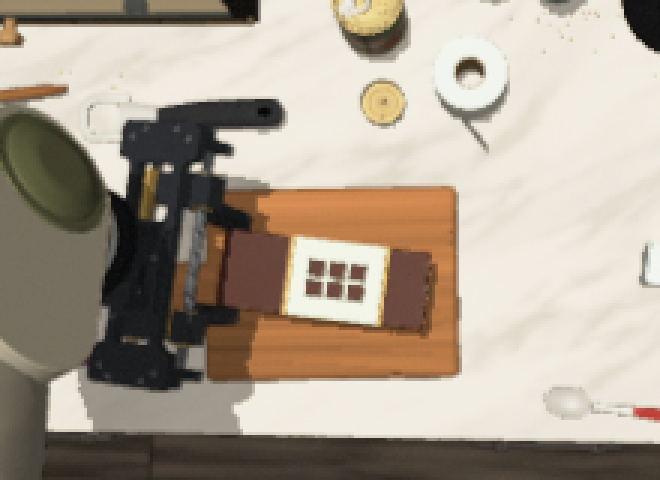

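The carton hangs level (0.017 rad) over the middle of the board, and the opener is clear of the fingers. Now I'll lower it with a force stop.

```bash
cat > place.py <<'E'
from h import *
np.set_printoptions(precision=2,suppress=True,linewidth=160)
Bc=np.array([471.6,59.5,14.]); NB=Bc+80*D
def go(dz,vel,th=None):
    p,q=tool(nose=NB+Z*dz,al=-.012); h=robot.movel(p,vel=vel,attitude=q,threshold=th); s=monitor.state(); print(dz,h,s["position"],s["ft_force"],s["time_s"]); return h
go(8,60)
for dz in np.arange(7,-2.1,-1):
    if go(dz,8,3.5): break
robot.dwell(.3); st=monitor.state(); print(st["ft_force"])
p0=st["position"]
robot.set_gripper(66,strength=20); robot.dwell(.3); robot.set_gripper(85); 
zt=-D*np.sin(LEAN)-Z*np.cos(LEAN); robot.movel(p0-zt*30,vel=40); robot.movel(p0-zt*150,vel=120); robot.dwell(.3)
f=imaging.grab_frame("top"); W=world(f).reshape(-1,3); W=W[~np.isnan(W).any(1)]; c=W-Bc; u=c@D; v=c@AX
m=(abs(u)<100)&(abs(v)<50)&(W[:,2]>22)&(W[:,2]<40); A=np.c_[u[m],v[m],np.ones(m.sum())]
print("carton",np.linalg.lstsq(A,W[m,2],rcond=None)[0],"u",np.percentile(u[m],[1,99]),"v",np.percentile(v[m],[1,99]))
c=W-(N-124*-(-D)); u=c@D; v=c@AX; m=(abs(u)<70)&(abs(v)<25); A=np.c_[u[m],v[m],np.ones(m.sum())]
print("stack",np.linalg.lstsq(A,W[m,2],rcond=None)[0],monitor.state()["time_s"],monitor.state()["ft_force"])
cv2.imwrite("pics/t4.png",cv2.resize(f["image"][130:290,110:440,::-1],None,fx=2.4,fy=2.4))
E
python3 place.py
```

```text
8 False [478.48 126.26  26.  ] [-0.4   0.41 -1.57] 21.8667
7.0 False [478.34 126.23  24.89] [-0.2   0.99 -1.74] 22.1417
6.0 False [478.24 126.22  23.7 ] [ 0.32 -0.02 -0.33] 22.4167
5.0 False [478.23 126.2   22.67] [ 0.08 -0.67 -2.08] 22.6917
4.0 False [478.25 126.21  21.71] [ 0.17  0.27 -1.7 ] 22.9667
3.0 False [478.25 126.22  20.7 ] [ 0.39 -0.53 -2.43] 23.2417
2.0 False [478.24 126.23  19.7 ] [-0.08  0.1  -1.18] 23.5167
1.0 True [478.29 126.24  19.55] [0.09 0.31 3.65] 23.725
[-0.37  0.47  5.53]
carton [-0.  -0.  29.1] u [-80.29  76.09] v [-30.54  28.4 ]
stack [ 0.   -0.01 58.6 ] 27.5167 [ 0.3  -0.71 -0.8 ]
```

View pics/t4.png

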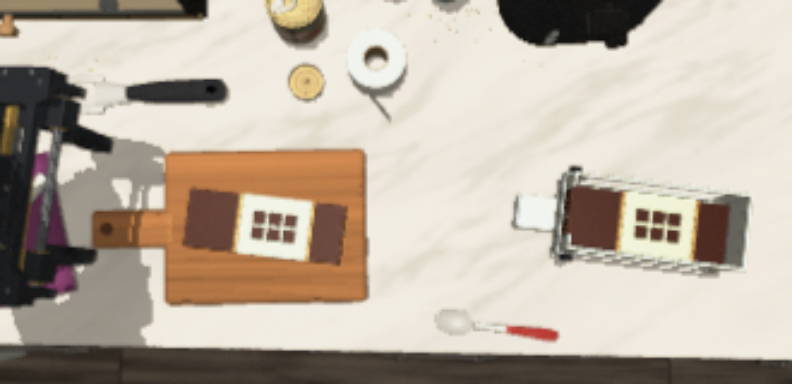

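The carton lies flat in the middle of the board, centred at about (265,227). The remaining stack is level with its top at 58 mm, and the bystanders haven't moved.

```bash
python3 -c "
from workcell import ticket; print(ticket.hand_in())"
```

```text
the job is handed in; nothing more can be done
None
```

The job is handed in: the bottom carton lies flat and right way up on the middle of the board, and the other three have settled level in the rack, with no verdict shown at hand-in.

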